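Pump up the bench hold-down until its indicator pin is out

ROBOT

A 6-joint arm with a two-finger parallel gripper is mounted at the origin on the work surface. World frame = base frame: x ahead of the robot, y to its left, z up, the work surface at z = 0. Lengths are in m, angles in degrees, forces in N, time in s.
With the tool pointing down it reaches from about 0.35 to 0.875 m from the base axis. Payload 15.5 kg.
Tool frame: the origin (TCP) lies midway between the tips of the shut fingers; the grasp point (between the pads) lies 19 mm behind it; x points along the fingers, y is the direction in which the jaws open and shut, and the axes are right-handed (so a half turn about x gives the same grasp; the last joint's range is limited). The gripper opens to 85 mm and grips with 20 to 120 N. Pads are 22 mm wide; open, the fingers measure 114 mm over their backs; the gripper's body (76 mm by 85 mm) begins 54 mm behind the grasp point. The pads swing forward as they close: fully open they stand 13 mm farther back than shut.
Start: joints at [63.455, 28.281, 77.091, -0, 74.628, -5.472], TCP at [0.225, 0.583, 0.231] pointing down, gripper open.
Joint ranges: [-166.48, 166.48], [-47.26, 123.95], [12.59, 153.08], [-70.14, 250.14], [6.76, 159.57], [-176.63, 176.63]. Speed limits (degrees/s): [108.29, 108.29, 147.25, 172.46, 172.46, 172.46].

INTERFACE

Orientations are given as a 3x3 rotation matrix whose columns are the frame's x, y, z axes.
In Python, from rig import state, camera, close_job, recognise, pinpoint gives the robot as it stands. The module is installed in compiled form; this text tells all that it offers.
- The arm moves only by the tool carry_out, never from a script. Its argument "motion" is text: rows parted by semicolons, each of 6 numbers parted by spaces: the shift along the tool's x, y, z in m, then the turn, a rotation vector about the tool's x, y, z in degrees. In form: dx dy dz rx ry rz; .... A call has 1 to 5 rows; each row is the pose to reach, as a shift and turn from the pose commanded when the call began, along the tool's axes at that moment; what a row does not reach only later rows make up. A row lasts 1/12 s, in which the tool goes at most 41.7 mm and 7.16 degrees, less where a joint would pass 70% of its speed; a pose out of reach is approached as far as the arm can. A call with a gripper value outside its range is refused whole. "hand" is the opening, from 0 (shut) to 1 (fully open), set as the call begins (left out, the last holds). The fingers move at their own pace and stop on an object; "grip_force" is the grip in N (left out, the last holds). Time passes only in rows, so rows that repeat a pose let the fingers close. It gives the time, the measured TCP pose, the force and the opening at its end, in the units of the state.
- state(): the state, without advancing time (a new reading comes with each control period).
- camera(name): name is "side" or "top"; returns a dict with "color" (420x560x3 uint8, red, green, blue), "mtx" (3x3 intrinsics, pixels), "origin" and "orientation" of the camera in the world. Camera axes: x right, y down, z forward; pixel columns grow to the right and rows downward; lengths in m; the calibration is good to about 2 mm. A picture is of the moment at which its call begins. There is no depth.
- close_job(): hands the job in, once; it reports no verdict.
Trained networks look in a picture, given as the dict that the camera call returned (one of the last four; its "shot" number tells which), for a name from the list of things; names that differ only in an ending like _2 or _b are one class to them, and where a whole thing is asked for, a point or a joint stands for the part that bears it (a point fixed in the world has none). Each returns a list of dicts, best first, with "score" (0 to 1); they miss things now and then, are a little off and sometimes report something else, mostly with a low value. They report only what shows in the picture. A call takes as long as a camera call.
- recognise(picture, name): "pixel" ([column, row] in pixels, amid what is visible of it).
- pinpoint(picture, name): "pixel" ([column, row] in pixels: a listed point, or the origin of a listed thing).
The state is a dict: "time_s": time; "joint_pos": joint angles; "joint_vel": joint speeds; "effort": joint torques, N m; "eef_pos": TCP position; "tcp_rot": TCP orientation; "wrist_force": force on the tool from outside, world axes, zero at the start; "ft_torque": the same for the moment, N m; "grip_width": finger opening in m.
Only numpy, scipy, OpenCV 4.12 (cv2) and the standard library are available. Lean on these libraries where they do the work, as an engineer would, in place of code of your own. Each camera call takes 0.05 s, during which the arm holds its last target.

TASK

Pump the big mushroom-headed plunger of the bench pump with the fingertips, pressing it right down and letting it spring right back up, again and again until the indicator pin beside it stands fully out; then let the plunger up and move clear. Only push the plunger, smoothly and without ramming it; do not touch the pin, do not press the small release button, and leave the things lying around where they are.

Things in the scene. Friction and masses are not known exactly. Their poses are not given: they have to be found in the camera images.
- pump: grey pump block bolted to the bench, 70 x 190 x 60 mm (x, y, z) on two dark feet 120 mm long in x; origin at the bench surface under the middle of the plunger, z up. Along its own y: plunger at 0, indicator pin at +65 mm, release button at -62 mm. Block top 60 mm above the bench. A round gauge faces its -x side; a copper pipe elbow leaves its +x side at y = +30 mm, towards the pin end
- plunger_top (a point): centre of the flat top of the plunger's black mushroom head (42 mm diameter, 14 mm thick), 124 mm above the bench when up, 102 mm when pressed right down; it rides with the plunger
- plunger: the whole plunger, head and 18 mm thick steel stem; origin on its axis, 124 mm below the top of the head
- plunger_travel (a joint): how far the plunger is pressed straight down, m: 0 up, 0.022 at its slightly springy stop; its spring pushes back with about 7 N when up and 15 N when fully down (some N more while lifting the pin) and returns it by itself when let go. Press it at a calm 0.03 to 0.1 m/s: over 200 N on the head, as when it is hit fast or squeezed hard, counts as ramming
- pin_travel (a joint): how far the indicator pin has risen, m: starts between 0 and 0.008; each full stroke of the plunger, down and back up, ratchets it up by about 0.006 (the first stroke 0.002 to 0.009), short strokes may do nothing; it stays where it is between strokes. Fully out at about 0.026 (over 0.0235 counts), mostly after 3 or 4 full strokes, at most 5; further strokes then do nothing
- pin_tip (a point): top of the indicator pin, an upright bright steel pin 10 mm in diameter, in a 6 mm high collar 22 mm wide; the tip is 68 mm above the bench at joint value 0 and 94 mm when fully out, when a thin black ring around its foot also shows above the collar
- pin: the whole pin; origin on its axis, 68 mm below the tip. Must not be touched
- release_top (a point): top of the small round steel release button, 18 mm in diameter in a 34 mm wide collar, about 80 mm above the bench, at the other end of the block from the pin. Must not be pressed
- release (a joint): how far the release button is pressed, m: 0 up, 0.004 fully pressed
- glue: loose white glue bottle standing beside the pump, 42 mm diameter, 110 mm high; origin at the centre of its underside
- tape: loose roll of tape lying flat beside the pump, 68 mm diameter, 25 mm high, hole 48 mm; origin at the centre of its underside
- screwdriver: loose screwdriver 170 mm long lying on the bench on the robot's side of the pump; its x runs along it, from handle to tip

How it is judged (in metres and radians):
On the way, in this order (a step that is already met when the one before it is completed fails the run):
1. the plunger is pressed right down for the first time (value of joint plunger_travel above 0.0185 m), for 0.04 s.
2. the plunger is let back up (value of joint plunger_travel below 0.006 m), for 0.04 s.
3. the indicator pin is pumped fully out (value of joint pin_travel above 0.0235 m), for 0.1 s.
At the end, for the whole second after the job is handed in: The indicator pin has risen more than 23.5 mm, the plunger is back up (within 3 mm), and the bystanders are within 20 mm of where they stood (value of joint pin_travel above 0.0235 m and value of joint plunger_travel below 0.003 m and value of joint release below 0.002 m and distance of each of glue, tape, screwdriver from where it was at the start of the episode below 0.02 m); the robot touches nothing.
It fails at once if the indicator pin is touched (contact force between any of the arm, the fingers and pin above 1 N).
It fails at once if the release button is pressed (more than 2 mm) (value of joint release above 0.002 m).
It fails at once if the plunger head is rammed or squeezed hard (over 200 N) (contact force between the fingers and plunger above 200 N).
It fails at once if a bystander is moved more than 20 mm (distance of any of glue, tape, screwdriver from where it was at the start of the episode above 0.02 m).
It also fails if it takes over 48 s, if anything falls off the work surface, if the arm or the gripper's body presses on something with over 40 N, if the wrist force passes 120 N, or if a joint passes its speed limit or range.

## Working session

There is one attempt and no reset: what is moved stays moved. The work goes in short steps, Python scripts to look and compute and a tool call to move; the robot and the scene stay as the last step left them, time stands still between calls to the robot, and variables do not carry over. Pictures are saved under pics/ and viewed, and the job is handed in when it is done.

Besides the shell and the picture viewer there is one more tool, called by a JSON object that holds its "fn" and its "kwargs", one argument or row to a line. carry_out: Moves the arm, as the interface text tells. Its arguments: {"type":"object","properties":{"motion":{"type":"string"},"hand":{"type":"number"},"grip_force":{"type":"number"}},"required":["motion"]}

```bash
mkdir -p pics; cat > h.py <<'E'
import numpy as np, cv2
from rig import state, camera, recognise, pinpoint
def save(p,n): cv2.imwrite('pics/'+n+'.png',p['color'][:,:,::-1])
def ray(p,px):
    d=np.linalg.solve(p['mtx'],[px[0],px[1],1.]); d=np.array(p['orientation'])@d
    return np.array(p['origin']),d/np.linalg.norm(d)
def atz(p,px,z):
    o,d=ray(p,px); return o+d*(z-o[2])/d[2]
def tri(a,b):
    (o1,d1),(o2,d2)=a,b
    A=np.stack([d1,-d2],1); s=np.linalg.lstsq(A,o2-o1,rcond=None)[0]
    p,q=o1+s[0]*d1,o2+s[1]*d2
    return (p+q)/2,np.linalg.norm(p-q)
def proj(p,X):
    c=np.array(p['orientation']).T@(np.array(X)-p['origin']); u=p['mtx']@c; return u[:2]/u[2]
E
python3 - <<'E'
from h import *
np.set_printoptions(precision=4,suppress=True)
P={n:camera(n) for n in('side','top')}
for n in P: save(P[n],n+'0'); print(n,P[n]['origin'])
for t in ['plunger_top','pin_tip','release_top','pump','glue','tape','screwdriver']:
    r={n:pinpoint(P[n],t) for n in P}
    for n in P: print(t,n,[(np.round(x['pixel'],1),round(x['score'],2)) for x in r[n][:2]])
    if r['side'] and r['top']: print(tri(ray(P['side'],r['side'][0]['pixel']),ray(P['top'],r['top'][0]['pixel'])))
s=state();print(s['eef_pos'],s['tcp_rot'],s['wrist_force'],s['time_s'],s['grip_width'])
E
```

```text
side [ 0.3006 -0.6332  0.8011]
top [0.4449 0.0465 1.061 ]
plunger_top side [(array([259.9, 184.6]), 0.9)]
plunger_top top [(array([238.3, 221.8]), 0.88), (array([175.8, 273.6]), 0.35)]
(array([0.557 , 0.1461, 0.1133]), np.float64(0.0006507383470908761))
pin_tip side [(array([235.5, 191. ]), 0.47), (array([314.9, 261.7]), 0.16)]
pin_tip top [(array([212.7, 243.1]), 0.37)]
(array([0.5183, 0.2024, 0.0648]), np.float64(0.0006315658474481754))
release_top side [(array([281.7, 211.3]), 0.52)]
release_top top [(array([268. , 212.1]), 0.54)]
(array([0.5819, 0.0898, 0.0773]), np.float64(0.001602338737002299))
pump side [(array([257.2, 226.3]), 0.68)]
pump top [(array([242.9, 233.5]), 0.94)]
(array([ 0.545 ,  0.1474, -0.0035]), np.float64(0.0008676952029406761))
glue side [(array([197.1, 201. ]), 0.75)]
glue top [(array([177.7, 277.4]), 0.88)]
(array([ 0.4466,  0.2878, -0.0085]), np.float64(0.00046429636523341534))
tape side [(array([315.3, 260.4]), 0.87)]
tape top [(array([311.2, 201.4]), 0.95)]
(array([ 0.6169, -0.0015,  0.0058]), np.float64(0.002398744665190569))
screwdriver side [(array([225.8, 261. ]), 0.96)]
screwdriver top [(array([245.7, 232.5]), 0.72), (array([277.3, 279.5]), 0.65)]
(array([ 0.5112,  0.1536, -0.0907]), np.float64(0.09008913874244441))
[0.2247 0.5832 0.2313] [[-0.      0.3595  0.9331]
 [-0.      0.9331 -0.3595]
 [-1.     -0.     -0.    ]] [-0.0914 -0.059  -0.1791] 0.8 0.08545168577105561
```

View pics/side0.png

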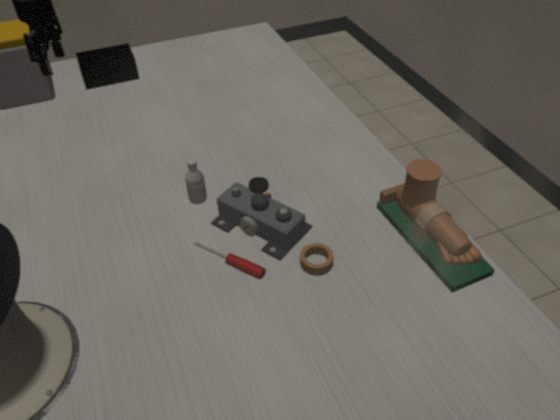

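View pics/top0.png

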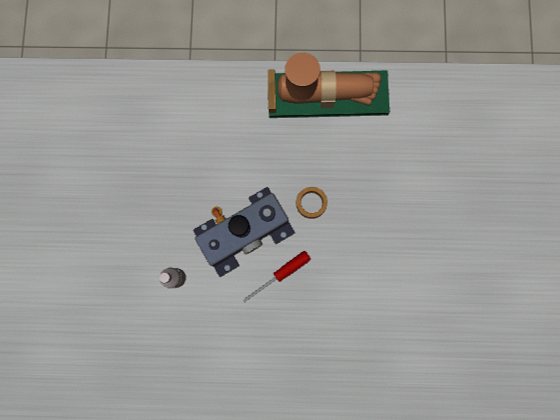

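```bash
python3 - <<'E'
from h import *
np.set_printoptions(precision=4,suppress=True)
P={n:camera(n) for n in('side','top')}
for n in P:
    r=pinpoint(P[n],'plunger_top')[0]['pixel'];print(n,r,atz(P[n],r,.124))
    u=proj(P[n],[.555,.146,.124]);print(u)
    c=P[n]['color'][170:270,190:310] if n=='top' else P[n]['color'][150:250,200:320]
    save({'color':cv2.resize(c,None,fx=6,fy=6,interpolation=cv2.INTER_CUBIC)},n+'1')
E
```

```text
side [260.0, 181.3] [0.5565 0.1437 0.124 ]
[258.8904 180.8313]
top [236.8, 226.7] [0.5464 0.1475 0.124 ]
[237.71   222.3237]
```

View pics/top1.png

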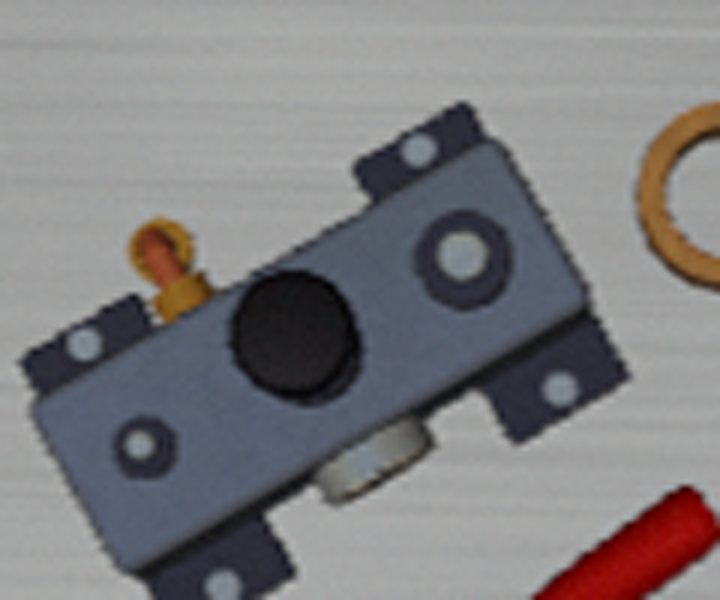

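View pics/side1.png

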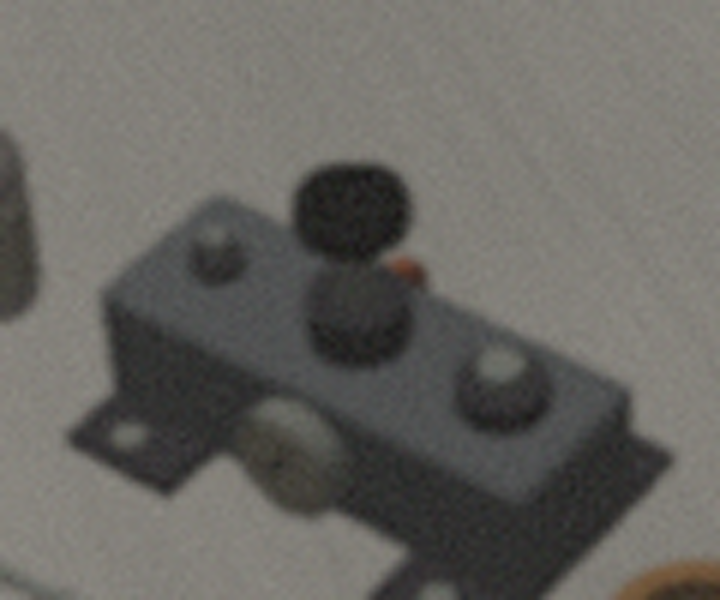

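```bash
python3 - <<'E'
from h import *
np.set_printoptions(precision=4,suppress=True)
P={n:camera(n) for n in('side','top')}
print(atz(P['top'],[238.5,224.8],.124),atz(P['side'],[258.7,183],.124))
print(atz(P['top'],[190+143/6,170+445/6],.072), atz(P['top'],[190+462/6,170+255/6],.08))
s=state();R=np.array(s['tcp_rot']);print((R.T@(np.array([.551,.144,.16])-s['eef_pos'])))
E
```

```text
[0.5502 0.1443 0.124 ] [0.5522 0.1397 0.124 ]
[0.5153 0.1989 0.072 ] [0.5814 0.0915 0.08  ]
[ 0.0713 -0.2925  0.4624]
```

{"fn": "carry_out", "kwargs": {
  "motion": "0 -0.0195 0.031 0 0 0; 0 -0.039 0.062 0 0 0; 0 -0.0585 0.0925 0 0 0; 0 -0.078 0.123 0 0 0; 0 -0.0975 0.154 0 0 0",
  "hand": 0,
  "grip_force": 40
}}

```text
time_s: 1.52
eef_pos: [0.334, 0.4355, 0.2314]
tcp_rot: [[0.0, 0.359, 0.933], [0.0, 0.933, -0.359], [-1.0, 0.0, 0.0]]
wrist_force: [1.1, 1.3, 1.0]
grip_width: 0.0253
```

{"fn": "carry_out", "kwargs": {
  "motion": "0 -0.0195 0.031 0 0 0; 0 -0.039 0.062 0 0 0; 0 -0.0585 0.0925 0 0 0; 0 -0.078 0.123 0 0 0; 0 -0.0975 0.154 0 0 0"
}}

```text
time_s: 1.93
eef_pos: [0.4428, 0.289, 0.2315]
tcp_rot: [[0.0, 0.359, 0.933], [0.0, 0.933, -0.359], [-1.0, 0.0, 0.0]]
wrist_force: [0.7, 0.4, 0.1]
grip_width: 0.0001
```

{"fn": "carry_out", "kwargs": {
  "motion": "0 -0.0195 0.031 0 0 0; 0 -0.039 0.062 0 0 0; 0 -0.0585 0.0925 0 0 0; 0 -0.078 0.123 0 0 0; 0 -0.0975 0.154 0 0 0"
}}

```text
time_s: 2.35
eef_pos: [0.5515, 0.1425, 0.2314]
tcp_rot: [[0.0, 0.36, 0.933], [0.0, 0.933, -0.36], [-1.0, 0.0, 0.0]]
wrist_force: [1.2, 1.0, -0.1]
grip_width: -0.0003
```

```bash
python3 - <<'E'
from h import *
np.set_printoptions(precision=4,suppress=True)
s=state();R=np.array(s['tcp_rot']);print(s['eef_pos'],s['wrist_force'],s['grip_width'],s['time_s']);print(R,(R.T@(np.array([.550,.1435,.14])-s['eef_pos'])))
E
```

```text
[0.5515 0.1425 0.2314] [ 1.2487  0.9727 -0.1052] -0.00030557092375154045 2.35
[[ 0.0002  0.3596  0.9331]
 [ 0.0001  0.9331 -0.3596]
 [-1.      0.0001  0.0002]] [ 0.0914  0.0004 -0.0017]
```

{"fn": "carry_out", "kwargs": {
  "motion": "0.025 0 -0.001 0 0 0; 0.05 0 -0.0015 0 0 0; 0.075 0 -0.0015 0 0 0; 0.09 0 -0.0015 0 0 0; 0.093 0 -0.0015 0 0 0"
}}

```text
time_s: 2.77
eef_pos: [0.5479, 0.1443, 0.1357]
tcp_rot: [[-0.004, 0.36, 0.933], [-0.001, 0.933, -0.36], [-1.0, -0.002, -0.003]]
wrist_force: [-0.7, -0.5, -0.2]
grip_width: 0.0001
```

```bash
python3 - <<'E'
from h import *
P={n:camera(n) for n in('side','top')}
for n in P:
    c=P[n]['color'][150:270,180:320]
    save({'color':cv2.resize(c,None,fx=5,fy=5,interpolation=cv2.INTER_CUBIC)},n+'2')
E
```

```text
(no output)
```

View pics/side2.png

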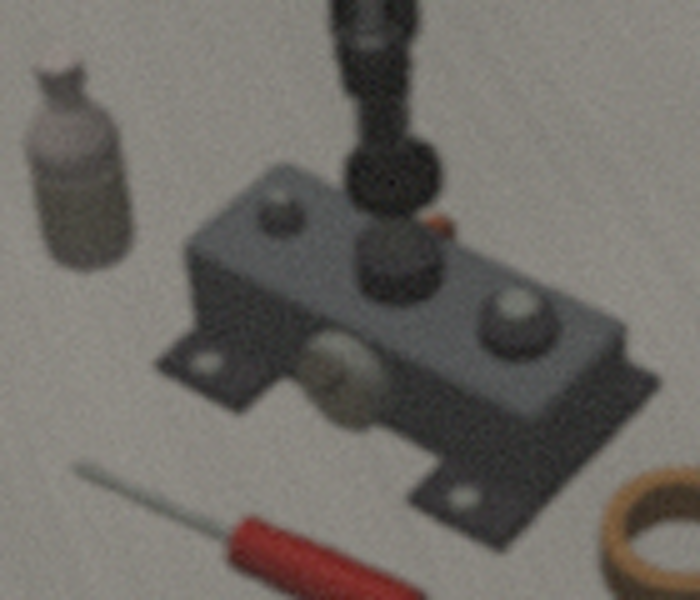

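View pics/top2.png

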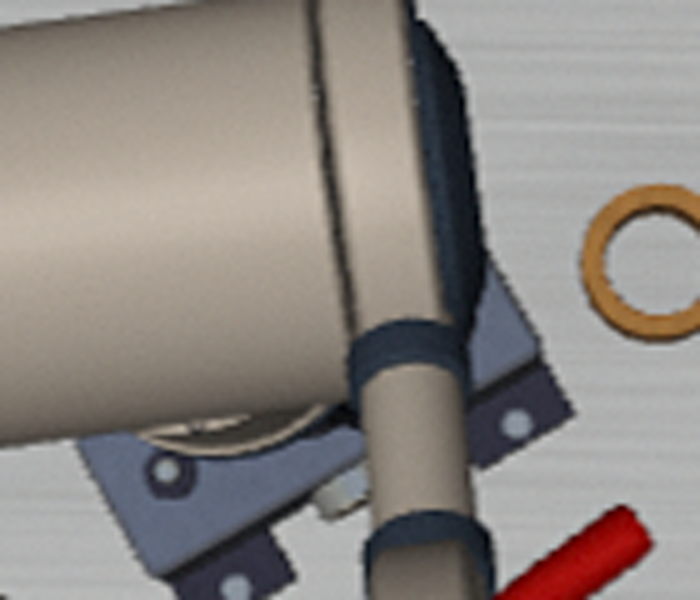

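{"fn": "carry_out", "kwargs": {
  "motion": "0.006 0 0 0 0 0; 0.012 0 0 0 0 0; 0.017 0 0 0 0 0; 0.022 0 0 0 0 0; 0.027 0 0 0 0 0"
}}

```text
time_s: 3.28
eef_pos: [0.5499, 0.1449, 0.1119]
tcp_rot: [[0.002, 0.359, 0.933], [0.0, 0.933, -0.359], [-1.0, 0.001, 0.002]]
wrist_force: [-1.5, 0.1, 13.2]
grip_width: 0.0
```

{"fn": "carry_out", "kwargs": {
  "motion": "0.005 0 0 0 0 0; 0.0095 0 0 0 0 0; 0.0105 0 0 0 0 0; 0.011 0 0 0 0 0; 0.011 0 0 0 0 0"
}}

```text
time_s: 3.7
eef_pos: [0.55, 0.1449, 0.1019]
tcp_rot: [[0.003, 0.359, 0.933], [0.0, 0.933, -0.359], [-1.0, 0.001, 0.002]]
wrist_force: [-5.7, -0.9, 27.2]
grip_width: -0.0002
```

{"fn": "carry_out", "kwargs": {
  "motion": "0.001 0 0 0 0 0; -0.005 0 0 0 0 0; -0.012 0 0 0 0 0; -0.019 0 0 0 0 0; -0.026 0 0 0 0 0"
}}

```text
time_s: 4.12
eef_pos: [0.5497, 0.1448, 0.1271]
tcp_rot: [[0.001, 0.359, 0.933], [0.0, 0.933, -0.359], [-1.0, 0.001, 0.001]]
wrist_force: [0.5, -0.4, 0.2]
grip_width: -0.0002
```

{"fn": "carry_out", "kwargs": {
  "motion": "-0.003 0 0 0 0 0; -0.003 0 0 0 0 0; -0.003 0 0 0 0 0"
}}

```text
time_s: 4.37
eef_pos: [0.5492, 0.1447, 0.1291]
tcp_rot: [[-0.0, 0.36, 0.933], [-0.0, 0.933, -0.36], [-1.0, -0.0, -0.0]]
wrist_force: [0.7, -0.7, -0.5]
grip_width: 0.0001
```

```bash
cat > look.py <<'E'
from h import *
import sys
p=camera('side')
c=p['color'][170:230,210:300]
save({'color':cv2.resize(c,None,fx=8,fy=8,interpolation=cv2.INTER_CUBIC)},sys.argv[1])
s=state();print(s['eef_pos'],s['wrist_force'],s['time_s'])
for z in (.068,.094): print(z,(proj(p,[.516,.200,z])-[210,170])*8)
E
python3 look.py a3
```

```text
[0.5490431  0.14462744 0.12888346] [ 0.40315537 -0.00455076 -0.82348094] 4.4167
0.068 [196.53216972 166.72706799]
0.094 [188.36496206  92.63969505]
```

View pics/a3.png

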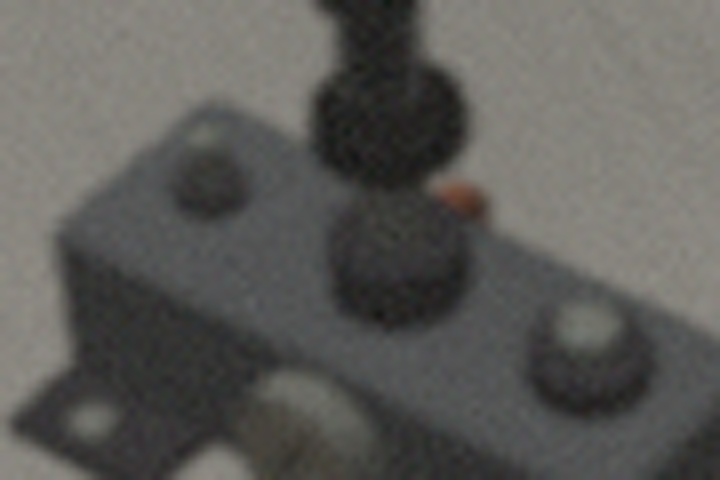

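{"fn": "carry_out", "kwargs": {
  "motion": "0.006 0 0 0 0 0; 0.012 0 0 0 0 0; 0.018 0 0 0 0 0; 0.023 0 0 0 0 0; 0.0275 0 0 0 0 0"
}}

```text
time_s: 4.83
eef_pos: [0.5497, 0.1448, 0.1015]
tcp_rot: [[0.001, 0.36, 0.933], [0.0, 0.933, -0.36], [-1.0, 0.001, 0.001]]
wrist_force: [-6.3, -1.1, 76.9]
grip_width: -0.0002
```

{"fn": "carry_out", "kwargs": {
  "motion": "0.001 0 0 0 0 0; 0.0015 0 0 0 0 0; 0.0015 0 0 0 0 0"
}}

```text
time_s: 5.08
eef_pos: [0.5498, 0.1448, 0.1018]
tcp_rot: [[0.002, 0.359, 0.933], [0.0, 0.933, -0.359], [-1.0, 0.001, 0.002]]
wrist_force: [-10.0, -0.8, 42.3]
grip_width: 0.0002
```

{"fn": "carry_out", "kwargs": {
  "motion": "-0.006 0 0 0 0 0; -0.012 0 0 0 0 0; -0.018 0 0 0 0 0; -0.024 0 0 0 0 0; -0.029 0 0 0 0 0"
}}

```text
time_s: 5.5
eef_pos: [0.5492, 0.1447, 0.129]
tcp_rot: [[-0.0, 0.36, 0.933], [-0.0, 0.933, -0.36], [-1.0, -0.0, -0.0]]
wrist_force: [-1.1, -0.4, -0.5]
grip_width: 0.0001
```

{"fn": "carry_out", "kwargs": {
  "motion": "0 0 0 0 0 0; 0 0 0 0 0 0; 0 0 0 0 0 0"
}}

```text
time_s: 5.75
eef_pos: [0.5489, 0.1446, 0.1286]
tcp_rot: [[-0.001, 0.36, 0.933], [-0.0, 0.933, -0.36], [-1.0, -0.001, -0.001]]
wrist_force: [0.9, -0.8, -0.0]
grip_width: -0.0001
```

```bash
python3 look.py a4
```

```text
[0.54889144 0.14460377 0.12859396] [-0.09093113  0.32786729  0.43387926] 5.8
0.068 [196.53216972 166.72706799]
0.094 [188.36496206  92.63969505]
```

View pics/a4.png

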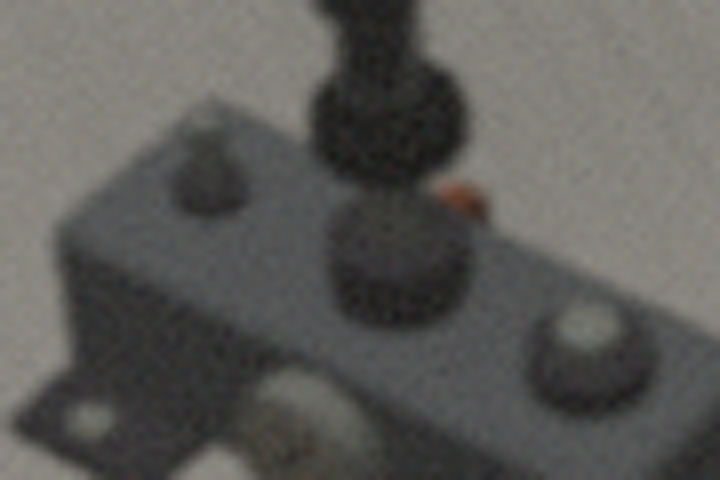

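{"fn": "carry_out", "kwargs": {
  "motion": "0.006 0 0 0 0 0; 0.011 0 0 0 0 0; 0.016 0 0 0 0 0; 0.021 0 0 0 0 0; 0.0245 0 0 0 0 0"
}}

```text
time_s: 6.22
eef_pos: [0.5496, 0.1448, 0.1045]
tcp_rot: [[0.001, 0.36, 0.933], [0.0, 0.933, -0.36], [-1.0, 0.0, 0.001]]
wrist_force: [-1.7, 0.1, 15.4]
grip_width: 0.0003
```

{"fn": "carry_out", "kwargs": {
  "motion": "0.002 0 0 0 0 0; 0.0035 0 0 0 0 0; 0.004 0 0 0 0 0; 0.004 0 0 0 0 0"
}}

```text
time_s: 6.55
eef_pos: [0.5498, 0.1448, 0.1019]
tcp_rot: [[0.002, 0.359, 0.933], [0.0, 0.933, -0.359], [-1.0, 0.001, 0.002]]
wrist_force: [-6.2, -1.1, 32.5]
grip_width: -0.0
```

{"fn": "carry_out", "kwargs": {
  "motion": "-0.006 0 0 0 0 0; -0.012 0 0 0 0 0; -0.018 0 0 0 0 0; -0.024 0 0 0 0 0; -0.0285 0 0 0 0 0"
}}

```text
time_s: 6.97
eef_pos: [0.5492, 0.1447, 0.1292]
tcp_rot: [[-0.0, 0.36, 0.933], [-0.0, 0.933, -0.36], [-1.0, -0.0, -0.0]]
wrist_force: [-0.1, -0.3, -0.2]
grip_width: -0.0003
```

{"fn": "carry_out", "kwargs": {
  "motion": "0 0 0 0 0 0; 0 0 0 0 0 0; 0 0 0 0 0 0"
}}

```text
time_s: 7.22
eef_pos: [0.5489, 0.1446, 0.1286]
tcp_rot: [[-0.001, 0.36, 0.933], [-0.0, 0.933, -0.36], [-1.0, -0.0, -0.001]]
wrist_force: [0.1, -0.1, -0.4]
grip_width: 0.0002
```

```bash
python3 look.py a5
```

```text
[0.54893672 0.14462948 0.12867088] [ 0.67867924  0.15684882 -0.50667441] 7.2667
0.068 [196.53216972 166.72706799]
0.094 [188.36496206  92.63969505]
```

View pics/a5.png

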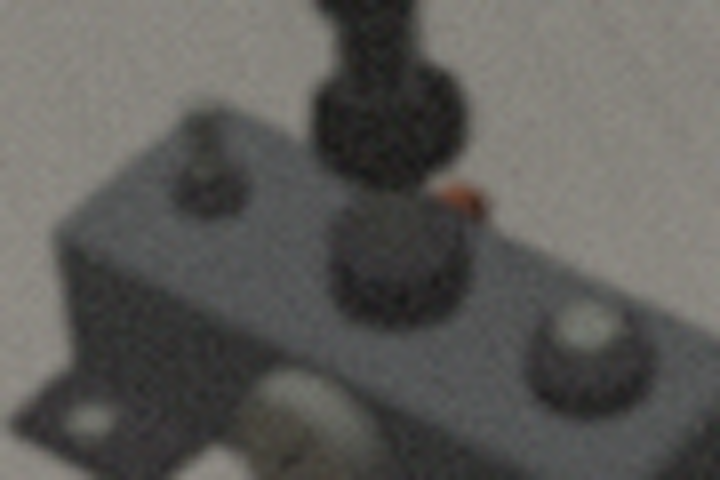

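{"fn": "carry_out", "kwargs": {
  "motion": "0.006 0 0 0 0 0; 0.011 0 0 0 0 0; 0.016 0 0 0 0 0; 0.021 0 0 0 0 0; 0.0245 0 0 0 0 0"
}}

```text
time_s: 7.68
eef_pos: [0.5496, 0.1448, 0.1044]
tcp_rot: [[0.001, 0.36, 0.933], [0.0, 0.933, -0.36], [-1.0, 0.0, 0.001]]
wrist_force: [-1.5, -0.4, 15.0]
grip_width: -0.0002
```

{"fn": "carry_out", "kwargs": {
  "motion": "0.002 0 0 0 0 0; 0.0035 0 0 0 0 0; 0.004 0 0 0 0 0; 0.004 0 0 0 0 0"
}}

```text
time_s: 8.02
eef_pos: [0.5498, 0.1448, 0.1019]
tcp_rot: [[0.002, 0.359, 0.933], [0.0, 0.933, -0.359], [-1.0, 0.001, 0.002]]
wrist_force: [-6.4, -2.9, 32.2]
grip_width: 0.0
```

{"fn": "carry_out", "kwargs": {
  "motion": "-0.006 0 0 0 0 0; -0.012 0 0 0 0 0; -0.018 0 0 0 0 0; -0.024 0 0 0 0 0; -0.0285 0 0 0 0 0"
}}

```text
time_s: 8.43
eef_pos: [0.5493, 0.1447, 0.1292]
tcp_rot: [[0.0, 0.36, 0.933], [-0.0, 0.933, -0.36], [-1.0, -0.0, 0.0]]
wrist_force: [-0.0, -0.6, 0.8]
grip_width: 0.0001
```

{"fn": "carry_out", "kwargs": {
  "motion": "0 0 0 0 0 0; 0 0 0 0 0 0; 0 0 0 0 0 0"
}}

```text
time_s: 8.68
eef_pos: [0.5489, 0.1446, 0.1286]
tcp_rot: [[-0.001, 0.36, 0.933], [-0.0, 0.933, -0.36], [-1.0, -0.0, -0.001]]
wrist_force: [0.5, 0.4, 0.9]
grip_width: -0.0002
```

```bash
python3 look.py a6
```

```text
[0.54890272 0.14459845 0.1286237 ] [-0.08389662  0.35623465 -0.57983825] 8.7333
0.068 [196.53216972 166.72706799]
0.094 [188.36496206  92.63969505]
```

View pics/a6.png

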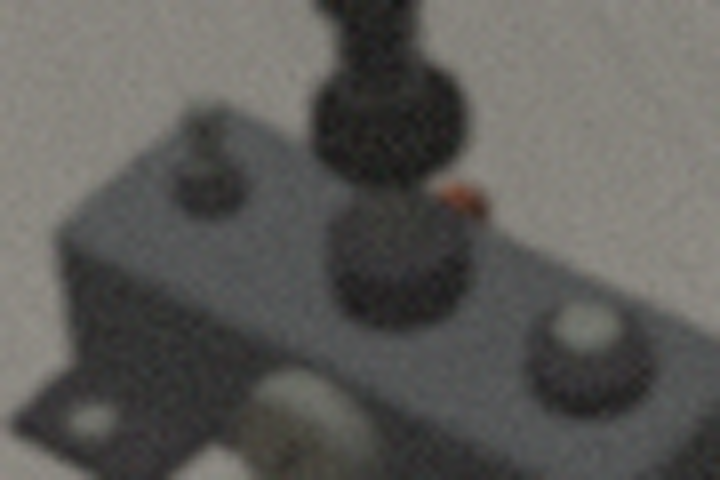

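{"fn": "carry_out", "kwargs": {
  "motion": "0.006 0 0 0 0 0; 0.011 0 0 0 0 0; 0.016 0 0 0 0 0; 0.021 0 0 0 0 0; 0.0245 0 0 0 0 0"
}}

```text
time_s: 9.15
eef_pos: [0.5496, 0.1447, 0.1045]
tcp_rot: [[0.001, 0.36, 0.933], [0.0, 0.933, -0.36], [-1.0, 0.0, 0.001]]
wrist_force: [-2.5, 0.5, 14.3]
grip_width: -0.0001
```

{"fn": "carry_out", "kwargs": {
  "motion": "0.002 0 0 0 0 0; 0.0035 0 0 0 0 0; 0.004 0 0 0 0 0; 0.004 0 0 0 0 0"
}}

```text
time_s: 9.48
eef_pos: [0.5498, 0.1448, 0.1019]
tcp_rot: [[0.002, 0.359, 0.933], [0.0, 0.933, -0.359], [-1.0, 0.001, 0.002]]
wrist_force: [-5.9, -0.8, 32.0]
grip_width: 0.0005
```

{"fn": "carry_out", "kwargs": {
  "motion": "-0.006 0 0 0 0 0; -0.012 0 0 0 0 0; -0.018 0 0 0 0 0; -0.024 0 0 0 0 0; -0.0285 0 0 0 0 0"
}}

```text
time_s: 9.9
eef_pos: [0.5492, 0.1447, 0.1292]
tcp_rot: [[-0.0, 0.36, 0.933], [-0.0, 0.933, -0.36], [-1.0, -0.0, -0.0]]
wrist_force: [1.3, 0.2, 0.4]
grip_width: -0.0003
```

{"fn": "carry_out", "kwargs": {
  "motion": "0 0 0 0 0 0; 0 0 0 0 0 0; 0 0 0 0 0 0"
}}

```text
time_s: 10.15
eef_pos: [0.5489, 0.1446, 0.1286]
tcp_rot: [[-0.001, 0.36, 0.933], [-0.0, 0.933, -0.36], [-1.0, -0.0, -0.001]]
wrist_force: [-0.1, -0.8, 0.0]
grip_width: -0.0002
```

```bash
python3 look.py a7
```

```text
[0.5489136  0.14462651 0.12865548] [-0.6496109   0.22584175  0.33267903] 10.2
0.068 [196.53216972 166.72706799]
0.094 [188.36496206  92.63969505]
```

View pics/a7.png

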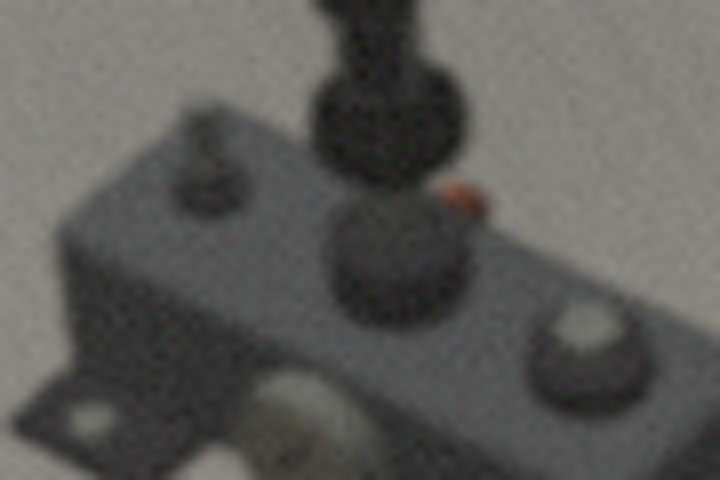

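{"fn": "carry_out", "kwargs": {
  "motion": "-0.02 0 0 0 0 0; -0.045 0 0 0 0 0; -0.07 0 0 0 0 0; -0.095 0 0 0 0 0; -0.12 0 0 0 0 0"
}}

```text
time_s: 10.62
eef_pos: [0.5489, 0.1446, 0.25]
tcp_rot: [[-0.001, 0.36, 0.933], [-0.0, 0.933, -0.36], [-1.0, -0.0, -0.001]]
wrist_force: [0.2, -0.8, 0.0]
grip_width: 0.0001
```

{"fn": "carry_out", "kwargs": {
  "motion": "0 0.02 -0.03 0 0 0; 0 0.04 -0.06 0 0 0; 0 0.06 -0.09 0 0 0; 0 0.08 -0.12 0 0 0; 0 0.1 -0.15 0 0 0"
}}

```text
time_s: 11.03
eef_pos: [0.4439, 0.2929, 0.2489]
tcp_rot: [[-0.001, 0.36, 0.933], [-0.0, 0.933, -0.36], [-1.0, -0.0, -0.0]]
wrist_force: [0.9, 0.2, -0.3]
grip_width: -0.0
```

{"fn": "carry_out", "kwargs": {
  "motion": "0 0.02 -0.03 0 0 0; 0 0.04 -0.06 0 0 0; 0 0.06 -0.09 0 0 0; 0 0.08 -0.12 0 0 0; 0 0.1 -0.15 0 0 0"
}}

```text
time_s: 11.45
eef_pos: [0.3398, 0.4404, 0.2489]
tcp_rot: [[-0.0, 0.36, 0.933], [-0.0, 0.933, -0.36], [-1.0, -0.001, -0.0]]
wrist_force: [1.2, -0.4, -1.1]
grip_width: -0.0001
```

```bash
cat > look2.py <<'E'
from h import *
import sys
np.set_printoptions(precision=4,suppress=True)
R={}
for n in('side','top'):
    L=[camera(n) for _ in range(10)]
    m=np.mean([x['color'].astype(float) for x in L],0)
    x0,y0=(215,165) if n=='side' else (195,180)
    c=np.clip(m[y0:y0+60,x0:x0+80]*1.5,0,255).astype(np.uint8)
    save({'color':cv2.resize(c,None,fx=10,fy=10,interpolation=cv2.INTER_CUBIC)},n+sys.argv[1])
    q=[pinpoint(x,'pin_tip') for x in L[-4:]]
    R[n]=np.median([k[0]['pixel'] for k in q if k],0); P=L[-1]
    R[n+'r']=ray(P,R[n]); print(n,[(k[0]['pixel'],round(k[0]['score'],2)) for k in q if k])
print(tri(R['sider'],R['topr'])); s=state(); print(s['time_s'],s['eef_pos'],s['wrist_force'])
E
python3 look2.py _b
```

```text
side [([235.4, 183.4], 0.53), ([233.9, 186.9], 0.56), ([234.8, 184.4], 0.58), ([237.0, 184.8], 0.6)]
top [([212.1, 243.3], 0.5), ([212.6, 242.4], 0.45), ([212.5, 243.0], 0.43), ([211.7, 243.6], 0.46)]
(array([0.5175, 0.1998, 0.085 ]), np.float64(0.0022091375323154048))
12.85 [0.3412 0.4392 0.2493] [0.7346 0.2977 0.4357]
```

View pics/side_b.png

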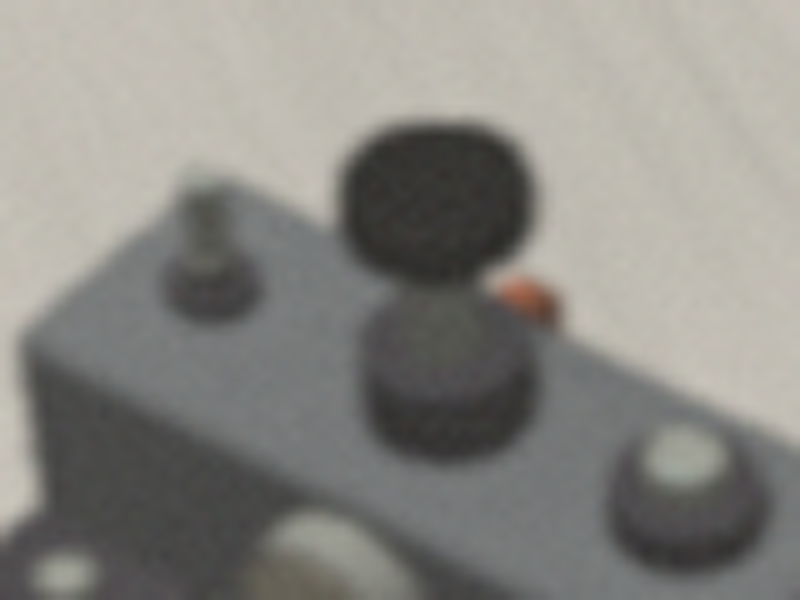

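View pics/top_b.png

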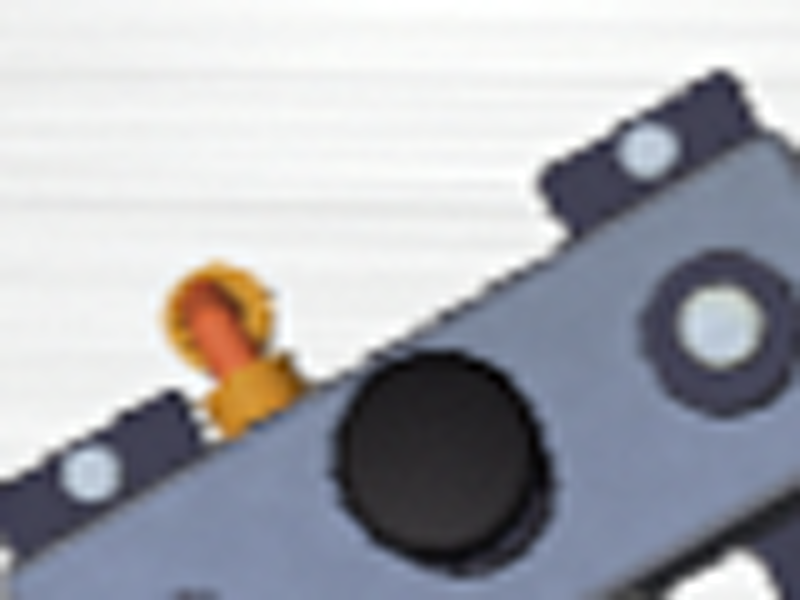

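```bash
python3 - <<'E'
from h import *
s0=cv2.imread('pics/side0.png').astype(float).mean(2)[170:230,210:300]
rows={'0':s0}
for k in 'a3 a4 a5 a6 a7'.split():
    rows[k]=cv2.resize(cv2.imread(f'pics/{k}.png').astype(np.float32).mean(2),(90,60),interpolation=cv2.INTER_AREA)
L=[camera('side') for _ in range(10)]
m=np.mean([x['color'].astype(float) for x in L],0); rows['now']=m.mean(2)[170:230,210:300]
for k,v in rows.items(): print(k.ljust(4),np.round(v[9:28,24:28].mean(1)).astype(int))
c=np.clip(m[175:203,222:250]*1.6,0,255).astype(np.uint8)
save({'color':cv2.resize(c,None,fx=20,fy=20,interpolation=cv2.INTER_LANCZOS4)},'pinside')
L=[camera('top') for _ in range(6)]
m=np.mean([x['color'].astype(float) for x in L],0)
c=np.clip(m[230:258,198:226],0,255).astype(np.uint8)
save({'color':cv2.resize(c,None,fx=20,fy=20,interpolation=cv2.INTER_LANCZOS4)},'pintop')
P=L[-1];S=camera('side')
# pump-consistent geometry: pin xy from collar/pin base
for xy in ([.5165,.1995],[.5175,.2]):
  for z in (.066,.0905,.0915,.094): print(xy,z,proj(S,xy+[z]),proj(P,xy+[z]))
E
```

```text
0    [128 126 125 110  93  83  81  82  87  95  93  80  62  55  55  52  47  47
  64]
a3   [131 130 127 115  98  85  90  98  96  80  66  58  57  58  56  51  47  50
  64]
a4   [132 131 127 114 102  98  95  77  65  61  61  59  57  57  55  51  48  49
  68]
a5   [130 129 123 110  95  74  64  61  61  60  62  62  64  53  46  49  49  50
  66]
a6   [130 130 124 111  93  76  65  60  61  61  60  64  62  51  47  49  46  51
  66]
a7   [130 130 123 111  92  72  62  61  60  61  62  63  61  52  46  51  47  50
  66]
now  [125 124 119 108  91  71  60  59  59  58  59  60  61  51  44  48  46  49
  64]
[0.5165, 0.1995] 0.066 [234.93679588 191.61866635] [214.0046412  243.81573306]
[0.5165, 0.1995] 0.0905 [233.98227379 182.92095633] [212.164904   242.90202298]
[0.5165, 0.1995] 0.0915 [233.94270168 182.56037092] [212.08786414 242.86376094]
[0.5165, 0.1995] 0.094 [233.84355776 181.6569607 ] [211.89457678 242.76776429]
[0.5175, 0.2] 0.066 [235.30142421 191.35818519] [213.78110981 243.32488102]
[0.5175, 0.2] 0.0905 [234.3529236  182.66132813] [211.93609348 242.39909034]
[0.5175, 0.2] 0.0915 [234.31360146 182.30078114] [211.85883286 242.36032257]
[0.5175, 0.2] 0.094 [234.21508394 181.39746828] [211.66499173 242.26305714]
```

View pics/pinside.png

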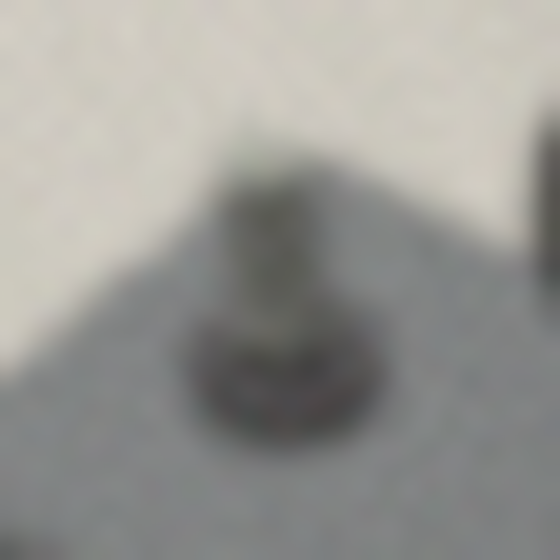

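View pics/pintop.png

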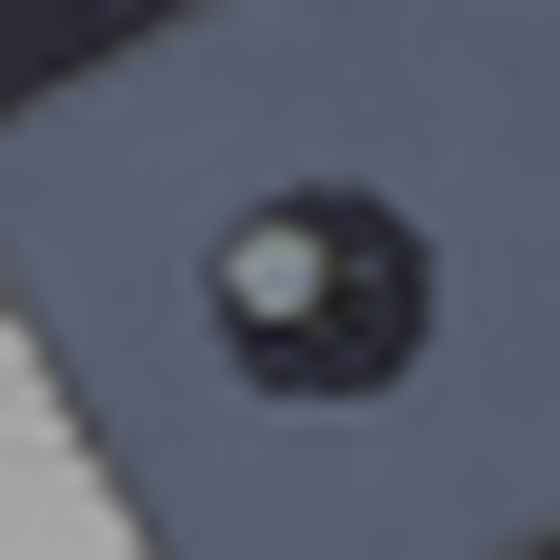

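```bash
python3 - <<'E'
from h import *
p=camera('top'); save(p,'end'); s=state(); print(s['time_s'],s['joint_vel'])
for t in('glue','tape','screwdriver','plunger_top'): print(t,[(np.round(x['pixel'],1),round(x['score'],2)) for x in pinpoint(p,t)[:2]])
from rig import close_job
print(close_job())
E
```

```text
13.75 [ 0.01685927  0.04121557  0.05094822  0.09399664 -0.00396959 -0.03021199]
glue [(array([176.9, 275.3]), 0.58), (array([239.2, 225.6]), 0.32)]
tape [(array([311.7, 198. ]), 0.65)]
screwdriver [(array([276.6, 279.2]), 0.95)]
plunger_top [(array([239.3, 222. ]), 0.77)]
the job is handed in; nothing more can be done
None
```

View pics/end.png

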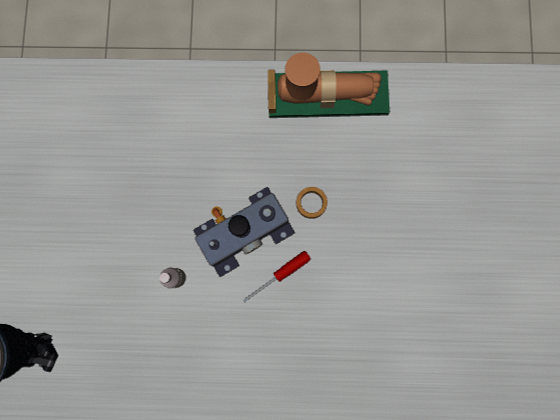

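I pumped the plunger five full strokes with the shut fingertips, let it spring back up, moved the arm clear and handed the job in at about 14 s of robot time. The hand-in reports no verdict.

**Pin:** It rose on strokes 1 to 3 and did not move on strokes 4 and 5, so I take it to be at its stop. From stroke 3 on, the side-view brightness profile also has a dark band at the pin's foot that fits the black ring. That picture is only a few pixels across, so the ring is not certain.

**Height estimates:** These disagree. My measurement in the side picture put the tip at about 92 mm above the bench, just over the 91.5 mm that counts. The pinpoint network's triangulation gave only 85 mm, but its readings scattered by several pixels and it had also placed the tip 3 mm below its lowest possible height at the start. I relied on the pin having stopped moving.

**Forces:** The highest wrist force I read was 77 N, at the bottom of stroke 2. I eased the ends of the later strokes, and those held at about 32 N. Forces were read only at the end of each move call, so brief peaks in between were not seen.

**Rest of the scene:** In the last picture the plunger is up, the arm is clear of everything, and the glue, tape and screwdriver look unmoved. The fingers only went near the plunger head, well away from the pin and the release button.

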